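# Snap the key fob's covers shut in the two-handled press

## Task

The steel key fob on the sloping pegboard still has both its blue covers standing off. Lift it off its pegs by the steel fin without squeezing the covers, stand it in the cradle of the grey press and let go of it, then squeeze the press's two red handles together until the covers snap shut, and let the handles spring open. Put the fob back on the pegboard, lying flat against the slope and on the same two pegs; leave the chime, tealight holder, whistle and dish where they stand.

Things in the scene. Friction and masses are not known exactly. Their poses are not given: they have to be found in the camera images.
- fob_mid (a point): Centre of the loose steel key fob, half-way up: 76 mm tall (its z), 70 mm long (y), 40 mm wide (x); 170 to 225 g. Foot plate 40 x 70 x 4 mm, underside 38 mm below this point. A blue cover each side (60 mm long, 8 thick, top 10 mm below this point) slides in along x: 38 mm over the covers standing off, 28 shut. At the start it sits on the slope, x uphill, fin horizontal.
- fob_fin (a point): Centre of the fob's steel grip fin, where to hold it: 14.5 mm above fob_mid, same axes. The fin is 12 mm thick (x; pinch it across this), 44 mm long (y) and 47 mm tall, from 23.5 mm below this point (1 mm above the covers) to 23.5 mm above it. Keep the fingertips off the covers.
- cover_a (a joint): Stroke (m) of the blue cover on the fob's -x side: 0 standing off, 0.005 shut against the core. Resistance peaks at about 30 N near 1.5 mm of stroke, then falls off and gives at 3.5 mm; then the cover snaps home and stays. Pinching the covers in the gripper could also shut them, which would spoil the job.
- cover_b (a joint): The same for the blue cover on the fob's +x side.
- rest (a point): Point on the pegboard's sloping face where the middle of the fob's underside lies when it rests on its two pegs. x up the slope, y along the width, z the outward normal. The pegs (8 mm diameter, 18 mm tall, along z) have axes at x = -24.5 mm, y = -18 and +18 mm. They touch the edge of the fob's foot plate. Two spare pegs alike at x = +58 mm, y = -55 and +55 mm. 
- board: Fixed pegboard of birch, 160 mm wide, face 150 mm long up the slope, sloping 0.60 rad (34 deg) from level and rising away from the robot, top edge 107 mm above the ledge. Origin on the ledge under the middle of the face (face 65 mm above it); z up, y along its width.
- cradle (a point): Middle of the cradle floor of the fixed grey press, 35 mm above the ledge; z up, x away from the handles. The fob stands here upright, fin along x, covers facing +y and -y (either way round), underside on this point, between end stops 6 mm high with 5 mm of play at each end. A rounded jaw of each handle stands at y = -22 and +22 mm when open.
- press: The fixed grey press: origin on the ledge under the cradle's middle, axes as the cradle. Block: x from -45 to +90 mm, y from -46 to +46 mm, 31 mm tall; a steel bridge, top 71 mm up, spans x from +53 to +75 mm, with hinge heads to 75 mm up.
- handles (a point): Point midway between the two red handles, where to squeeze: 53 mm above the ledge, 95 mm from the cradle's middle on the robot's side, axes as the cradle. Upright straight bars, 8 mm thick (y), 24 mm tall, centred at y = -29 and +29 mm when open (66 mm over all; about 24 mm squeezed), ending 30 mm beyond this point in -x. Only the ledge lies below.
- handle_left (a joint): Angle (rad) of the press's +y handle about an upright hinge 155 mm from the handles point: 0 open, about 0.133 when its cover is shut, stop at 0.138. A spring opens it (1.5 to 3 N at the handles point); the peak while shutting the covers is about 15 N there.
- handle_right (a joint): The same for the handle at the press's -y side, which turns the other way.
- chime: Bystander: upright chrome doorbell chime body, round, 60 mm diameter and 150 mm tall; origin at the centre of its underside.
- tealight: Bystander: amber glass tealight holder, 68 mm diameter and 62 mm tall; origin at the centre of its underside.
- whistle: Bystander: lime plastic whistle lying down, 70 mm long (x), 22 mm wide, 30 mm tall; origin near the middle of its underside.
- dish: Bystander: white ceramic cat dish, 104 mm diameter and 32 mm tall; origin at the centre of its underside.
Mind the look-alikes: they are no part of the job. Of the things shaped like the board, the wooden one is meant.

How it is judged:
By the outcome, as a careful person would: the job done as asked, in the order asked, and still so for the second after the job is handed in, with the robot touching nothing.
It also fails if it takes over 70 s, if anything falls off the work surface, if the arm or the gripper's body presses on something with over 40 N, if the wrist force passes 120 N, or if a joint passes its speed limit or range.

## Robot

A 6-joint arm with a two-finger parallel gripper is mounted at the origin on the work surface. World frame = base frame: x ahead of the robot, y to its left, z up, the work surface at z = 0. Lengths are in mm, angles in rad, forces in N, time in s.
With the tool pointing down it reaches from about 300 to 775 mm from the base axis. Payload 14.6 kg.
Tool frame: the origin (TCP) lies between the finger pads; the fingertips stand 17 mm ahead of it and the grasp point (between the pads) lies 2 mm behind it (manip.tip_reach is the distance from the TCP to the fingertips, in mm); z points along the fingers, y is the line along which they close (so a half turn about z gives the same grasp; the last joint's range is limited). The gripper opens to 94 mm and grips with 3 to 60 N. Pads are 16 mm wide; open, the fingers measure 119 mm over their backs; the gripper's body (75 mm by 177 mm) begins 78 mm behind the grasp point.
Start: joints at [1.161, 0.3, 1.521, -0, 1.321, -0.067], TCP at [184.866, 517.99, 222.446] pointing down, gripper open.
Joint ranges: [-3.03, 3.03], [-0.79, 2.21], [0.23, 2.52], [-1.04, 4.18], [0, 3.07], [-2.55, 2.55]. Speed limits (rad/s): [2.22, 2.22, 2.57, 3.14, 3.14, 3.14].

## Interface

Orientations are given as [roll, pitch, yaw] about the fixed x, y, z axes, in that order (R = Rz(yaw) Ry(pitch) Rx(roll)).
In Python, from cell import manip, viewer gives the robot as it stands.
- The arm moves only by the tool apply_moves, never from a script. Its argument "moves" is a list of rows, each a list of 3 entries, a list of its own where there are three numbers: the shift along the tool's x, y, z each as a share of 0.25 m, from -1 to 1, then the turn, a rotation vector about the tool's x, y, z each as a share of pi rad, from -1 to 1, then the closure, from 0 (fully open) to 1 (shut). In form: [[[dx, dy, dz], [wx, wy, wz], grip], ...]. A call has 1 to 12 rows; each row is the pose to reach, as a shift and turn from the pose commanded when the call began, along the tool's axes at that moment, turning the shorter way round; what a row does not reach only later rows make up. A row lasts 1/12 s, in which the tool goes at most 41.7 mm and 7.16 degrees, less where a joint would pass 70% of its speed; a pose out of reach is approached as far as the arm can. A call with a number of a shift or a turn outside -1 to 1 is refused whole. A call with a gripper value outside its range is refused whole. The fingers move at their own pace and stop on an object; "squeeze" is the grip in N (left out, the last holds). Time passes only in rows, so rows that repeat a pose let the fingers close. It gives the time, the measured TCP pose, the force, the opening and the grip force at its end, in the units of the state.
- manip.read_state(): the state, without advancing time (a new reading comes with each control period).
- viewer.camera(name): name is "scene" or "side" or "wrist"; returns the picture (400x640x3 uint8, blue, green, red); there is no depth.
- viewer.camera_info(name): a dict with "camera_matrix" (3x3 intrinsics, pixels), "k1" (the pictures are not rectified: a ray, as slopes to the right and down, at radius r is drawn at 1 + k1 r^2 times it, then the intrinsics apply), "R" (3x3) and "t" (3): a world point X has camera coordinates R X + t. Camera axes: x right, y down, z forward; pixel columns grow to the right and rows downward; lengths in mm; the calibration is good to about 2 mm. A picture is of the moment at which its call begins: read the wrist's pose just before it. camera_info takes no time and is no camera call; for the wrist camera it gives the pose at the moment of the call.
- manip.sign_off(): hands the job in; it is judged then, once.
The state is a dict: "clock": time; "joints": joint angles; "qd": joint speeds; "effort": joint torques, N m; "eef_pos": TCP position; "eef_rot": TCP orientation; "wrist_force": force on the tool from outside, world axes, zero at the start; "moment": the same for the moment, N m; "finger_gap": finger opening in mm; "finger_force": force on a finger pad.
Only numpy, scipy, OpenCV 4.12 (cv2) and the standard library are available. Lean on these libraries where they do the work, as an engineer would, in place of code of your own. Each camera call takes 0.05 s, during which the arm holds its last target. There are 200 camera calls.

## Working session

There is one attempt and no reset: what is moved stays moved. The work goes in short steps, Python scripts to look and compute and a tool call to move; the robot and the scene stay as the last step left them, time stands still between calls to the robot, and variables do not carry over. Pictures are saved under pics/ and viewed, at most 10 in all, crops included, and the job is handed in when it is done.

Besides the shell and the picture viewer there is one more tool, called after ">>>" as a command line: name --argument value ..., lists and objects as JSON in quotes. apply_moves: Moves the arm, as the interface text tells. Shift numbers are shares of 0.25 m and turn numbers shares of pi rad, none past 1 either way. Its arguments: {"type":"object","properties":{"moves":{"type":"array"},"squeeze":{"type":"number"}},"required":["moves"]}

```bash
ls; mkdir -p pics; python3 - <<'E'
from cell import manip, viewer
import cv2,numpy as np
print(manip.read_state())
for n in("scene","side"):
    im=viewer.camera(n); cv2.imwrite(f"pics/{n}0.png",im); i=viewer.camera_info(n)
    print(n,{k:np.round(v,4).tolist() for k,v in i.items()})
E
```

```text
pics
{'clock': 0.0, 'joints': array([ 1.16140115e+00,  3.00474036e-01,  1.52158269e+00,  2.35628485e-05,
        1.32070062e+00, -6.65929353e-02]), 'qd': array([-9.58695709e-04,  4.47804743e-04, -5.98604921e-04, -1.67717460e-03,
       -7.67228791e-04,  6.09797306e-05]), 'effort': array([-6.49171470e-04, -5.31811881e+01, -3.52725291e+01,  7.07206596e-02,
        2.44758086e-02, -1.27267426e-04]), 'eef_pos': array([184.76650854, 517.7770571 , 221.88402768]), 'eef_rot': array([-3.14043206e+00, -1.00275359e-04,  2.79878451e+00]), 'wrist_force': array([ 0.16951262,  0.3831433 , -0.4564124 ]), 'moment': array([-0.01807336,  0.04260432,  0.04059291]), 'finger_force': 0.0, 'finger_gap': 93.75991041933239}
scene {'camera_matrix': [[403.8504, 0.0, 323.3869], [0.0, 403.8504, 199.0821], [0.0, 0.0, 1.0]], 'k1': -0.0662, 'R': [[-0.0826, 0.9965, -0.0104], [0.8307, 0.063, -0.5532], [-0.5506, -0.0543, -0.833]], 't': [30.3881, -384.9383, 1554.1914]}
side {'camera_matrix': [[415.6023, 0.0, 323.4943], [0.0, 415.6023, 191.2179], [0.0, 0.0, 1.0]], 'k1': -0.0218, 'R': [[-0.9984, -0.0565, -0.0085], [-0.0307, 0.6565, -0.7537], [0.0482, -0.7522, -0.6571]], 't': [554.379, 76.5135, 1092.4847]}
```

View pics/scene0.png

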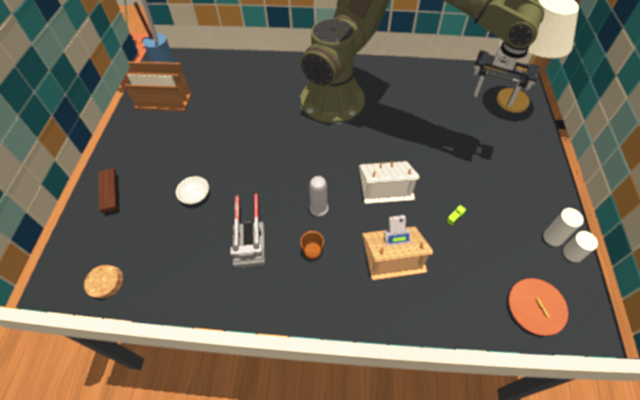

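View pics/side0.png

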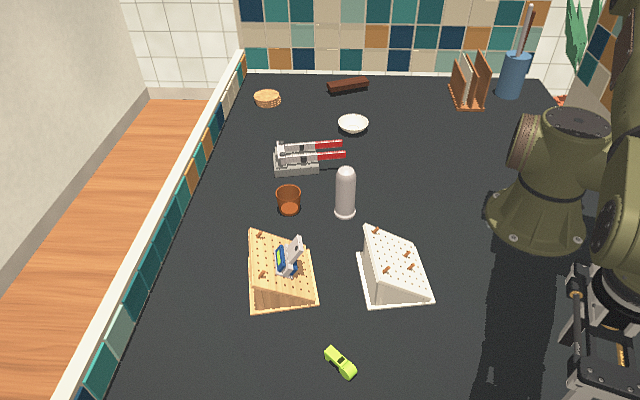

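```bash
cat > h.py <<'E'
import numpy as np, cv2
from scipy.spatial.transform import Rotation as Ro
from cell import manip, viewer
def ray(info,px):
    K=np.array(info["camera_matrix"],float);d=np.array([info["k1"],0,0,0,0.])
    u=cv2.undistortPoints(np.array(px,float).reshape(-1,1,2),K,d,criteria=(3,50,1e-10)).reshape(-1,2) if False else None
    R=np.array(info["R"]);t=np.array(info["t"])
    s=(np.array(px,float).reshape(-1,2)-K[:2,2])/[K[0,0],K[1,1]]
    u=s.copy()
    for _ in range(30): u=s/(1+info["k1"]*(u**2).sum(1,keepdims=True))
    D=np.c_[u,np.ones(len(u))]@R
    return -R.T@t, D/np.linalg.norm(D,axis=1,keepdims=True)
def onz(info,px,z):
    o,D=ray(info,px); return o+D*((np.broadcast_to(z,len(D))-o[2])/D[:,2])[:,None]
def tri(views):
    A=np.zeros((3,3));b=np.zeros(3)
    for info,p in views:
        o,D=ray(info,[p]);P=np.eye(3)-np.outer(D[0],D[0]);A+=P;b+=P@o
    X=np.linalg.solve(A,b)
    return X,[float(np.linalg.norm(np.cross(X-ray(i,[p])[0],ray(i,[p])[1][0]))) for i,p in views]
def proj(info,X):
    c=np.atleast_2d(X)@np.array(info["R"]).T+info["t"];u=c[:,:2]/c[:,2:]
    u=u*(1+info["k1"]*(u**2).sum(1,keepdims=True));K=np.array(info["camera_matrix"]);return u*[K[0,0],K[1,1]]+K[:2,2]
E
python3 - <<'E'
import cv2
a=cv2.imread("pics/scene0.png");b=cv2.imread("pics/side0.png")
A=cv2.resize(a[155:285,215:445],None,fx=3.4,fy=3.4,interpolation=cv2.INTER_CUBIC)
cv2.imwrite("pics/c1.png",A)
B=cv2.resize(b[125:325,235:445],None,fx=3,fy=3,interpolation=cv2.INTER_CUBIC)
cv2.imwrite("pics/c2.png",B)
E
```

```text
(no output)
```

View pics/c1.png

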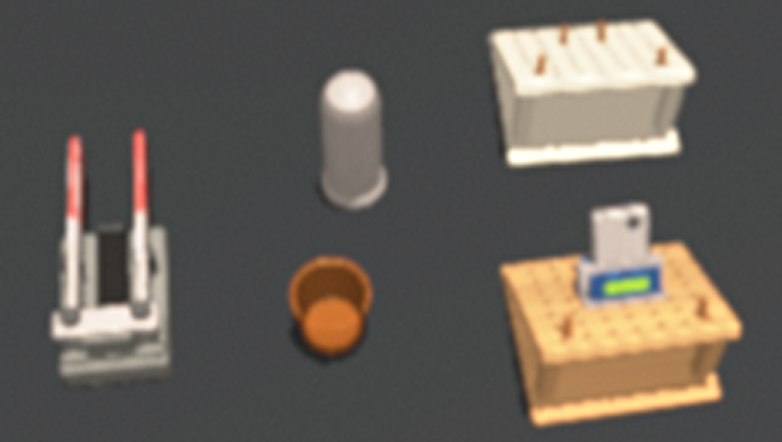

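View pics/c2.png

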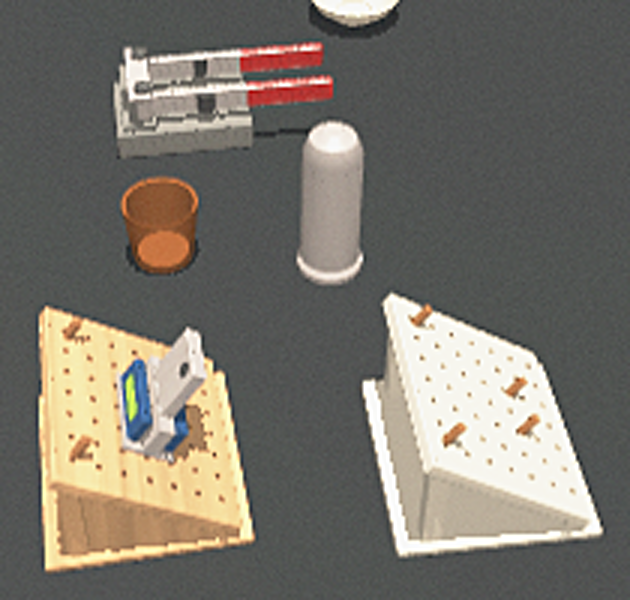

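```bash
python3 - <<'E'
from h import *
s=viewer.camera_info("scene");d=viewer.camera_info("side")
S=lambda u,v:(215+u/3.4,155+v/3.4); D=lambda u,v:(235+u/3,125+v/3)
P={"hiL(-y)":((537,355),(40,310)),"hiR":((740,330),(55,488)),"pegL tip":((569,315),(66,322)),"pegR tip":((703,298),(76,440)),"pegL base":((566,338),(78,334)),"pegR base":((702,318),(90,450)),
"fin-y":((592,210),(190,330)),"fin+y":((648,206),(203,370)),"h-y":((74,137),(322,47)),"h+y":((139,131),(332,82))}
for k,(a,b) in P.items():
    X,e=tri([(s,S(*a)),(d,D(*b))]);print(k,X.round(1),np.round(e,1))
print("low edge z~22",onz(s,[S(503,265),S(685,243)],22).round(1), onz(d,[D(238,528)],22).round(1))
# red handles tips top z=65
print(onz(s,[S(74,137),S(139,131)],65).round(1), onz(d,[D(322,47),D(332,82)],65).round(1))
print("chime/tea base",onz(s,[S(353,190),S(331,330)],0).round(),onz(d,[D(330,268),D(163,255)],0).round())
print({k:np.round(v,4).tolist() for k,v in viewer.camera_info("wrist").items()})
E
```

```text
hiL(-y) [713.9 162.1 103.7] [1.5 1.5]
hiR [676.  321.  100.1] [1.5 1.5]
pegL tip [686.7 186.1 119. ] [3.2 3.2]
pegR tip [662.1 291.3 117.2] [2.3 2.3]
pegL base [687.6 182.2  95. ] [4.7 4.7]
pegR base [661.8 289.8  96.6] [5.8 5.8]
fin-y [595.2 202.  130.9] [1.4 1.4]
fin+y [585.3 244.7 133.5] [3. 3.]
h-y [ 511.5 -253.6   64.2] [0.1 0.1]
h+y [ 500.1 -196.1   62.7] [0.5 0.5]
low edge z~22 [[589.3 137.   22. ]
 [555.  297.6  22. ]] [[558.2 291.7  22. ]]
[[ 512.  -253.4   65. ]
 [ 501.1 -195.8   65. ]] [[ 511.6 -252.3   65. ]
 [ 500.5 -192.2   65. ]]
chime/tea base [[508.  -3.   0.]
 [653.  -9.   0.]] [[497.   1.   0.]
 [649.  -8.   0.]]
{'camera_matrix': [[291.4913, 0.0, 321.7333], [0.0, 291.4913, 198.582], [0.0, 0.0, 1.0]], 'k1': -0.0402, 'R': [[0.3355, 0.942, -0.0024], [0.9031, -0.3209, 0.2854], [0.2681, -0.0979, -0.9584]], 't': [-548.7699, -30.5366, 392.9022]}
```

```bash
cat >> h.py <<'E'
def frame(yaw,tilt,ysign=1):
    "tool rotation: z against normal of a face tilted by tilt with uphill heading yaw; y uphill"
    y=np.array([np.cos(yaw)*np.cos(tilt),np.sin(yaw)*np.cos(tilt),np.sin(tilt)])*ysign
    n=np.array([-np.cos(yaw)*np.sin(tilt),-np.sin(yaw)*np.sin(tilt),np.cos(tilt)])
    return np.c_[np.cross(y,-n),y,-n]
def step(p,R,p0=None,R0=None):
    st=manip.read_state()
    p0=st["eef_pos"] if p0 is None else p0
    R0=Ro.from_euler("xyz",st["eef_rot"]).as_matrix() if R0 is None else R0
    sh=R0.T@(np.array(p)-p0)/250; w=Ro.from_matrix(R0.T@R).as_rotvec()/np.pi
    print("move",sh.round(3).tolist(),w.round(4).tolist(),"rows>=",round(max(np.linalg.norm(sh)*250/41.7,np.degrees(np.linalg.norm(w)*np.pi)/7.16),1))
E
python3 - <<'E'
from h import *
s=viewer.camera_info("scene");d=viewer.camera_info("side")
S=lambda u,v:(215+u/3.4,155+v/3.4); D=lambda u,v:(235+u/3,125+v/3)
for a,b in(((511,90),(430,472)),((690,75),(430,472)),((511,90),(385,296))):
    print(tri([(s,S(*a)),(d,D(*b))]))
st=manip.read_state();R0=Ro.from_euler("xyz",st["eef_rot"]).as_matrix()
i=viewer.camera_info("wrist");c=-np.array(i["R"]).T@i["t"]
print("cam in tool",R0.T@(c-st["eef_pos"]),"\n",R0.T@np.array(i["R"]).T)
Rt=frame(.232,.6)
way=Ro.from_rotvec(Ro.from_matrix(R0@np.eye(3)).as_rotvec())
p=np.array([533,203,205]);pm=np.array([350,350,300])
dr=Ro.from_matrix(R0.T@Rt).as_rotvec()
Rm=R0@Ro.from_rotvec(dr*.5).as_matrix()
step(pm,Rm);step(p,Rt,pm,Rm)
E
```

```text
(array([388.11559535, 159.83947486, -40.03601656]), [33.47358835857539, 33.47358835857543])
(array([427.95885475, 293.8899156 ,  99.90027933]), [0.6282439458842171, 0.6282439458841526])
(array([456.34887756, 134.35409126, 101.29339457]), [0.6251028110721439, 0.6251028110720519])
cam in tool [  83.19383883   -0.30820709 -161.99705084] 
 [[ 6.12943665e-04 -9.58383103e-01 -2.85484593e-01]
 [ 9.99998899e-01  9.73286937e-04 -1.12033634e-03]
 [ 1.35156984e-03 -2.85483592e-01  9.58382644e-01]]
move [-0.848, -0.41, -0.312] [-0.0875, -0.0474, 0.1536] rows>= 5.9
move [-0.894, 0.014, 0.475] [-0.0875, -0.0474, 0.1536] rows>= 6.1
```

>>> apply_moves --moves '[[[-0.85,-0.41,-0.31],[-0.0875,-0.0475,0.1535],0],[[-0.85,-0.41,-0.31],[-0.0875,-0.0475,0.1535],0],[[-0.85,-0.41,-0.31],[-0.0875,-0.0475,0.1535],0],[[-0.85,-0.41,-0.31],[-0.0875,-0.0475,0.1535],0],[[-0.85,-0.41,-0.31],[-0.0875,-0.0475,0.1535],0],[[-0.85,-0.41,-0.31],[-0.0875,-0.0475,0.1535],0],[[-0.85,-0.41,-0.31],[-0.0875,-0.0475,0.1535],0],[[-0.85,-0.41,-0.31],[-0.0875,-0.0475,0.1535],0]]'

```text
clock: 0.77
eef_pos: [351.6, 348.8, 300.4]
eef_rot: [2.84, 0.077, 2.298]
wrist_force: [-0.0, 0.4, -0.7]
finger_gap: 94.1
finger_force: 0.0
```

>>> apply_moves --moves '[[[-0.89,0.01,0.47],[-0.0875,-0.0475,0.1535],0],[[-0.89,0.01,0.47],[-0.0875,-0.0475,0.1535],0],[[-0.89,0.01,0.47],[-0.0875,-0.0475,0.1535],0],[[-0.89,0.01,0.47],[-0.0875,-0.0475,0.1535],0],[[-0.89,0.01,0.47],[-0.0875,-0.0475,0.1535],0],[[-0.89,0.01,0.47],[-0.0875,-0.0475,0.1535],0],[[-0.89,0.01,0.47],[-0.0875,-0.0475,0.1535],0],[[-0.89,0.01,0.47],[-0.0875,-0.0475,0.1535],0],[[-0.89,0.01,0.47],[-0.0875,-0.0475,0.1535],0],[[-0.89,0.01,0.47],[-0.0875,-0.0475,0.1535],0]]'

```text
clock: 1.6
eef_pos: [531.2, 204.6, 206.2]
eef_rot: [2.541, -0.001, 1.805]
wrist_force: [-0.4, -0.0, -0.3]
finger_gap: 93.5
finger_force: 0.0
```

```bash
python3 - <<'E'
from h import *
st=manip.read_state();print(st["clock"],st["eef_pos"],st["eef_rot"],st["joints"])
i=viewer.camera_info("wrist");cv2.imwrite("pics/w1.png",viewer.camera("wrist"))
import pickle;pickle.dump(i,open("w1.pkl","wb"))
rest=np.array([628,225,63]);F=frame(.232,.6);n=-F[:,2];x=F[:,1];y=-F[:,0]*-1
print(proj(i,[rest+76*n,rest+x*58,rest-24.5*x]).round())
E
```

```text
1.6 [531.17829328 204.64064146 206.2461419 ] [ 2.54060490e+00 -5.41872094e-04  1.80526542e+00] [ 0.32634131  0.09159965  1.92067056 -0.1014757   0.53252332  0.16364848]
[[323. 207.]
 [371. 187.]
 [302. 187.]]
```

View pics/w1.png

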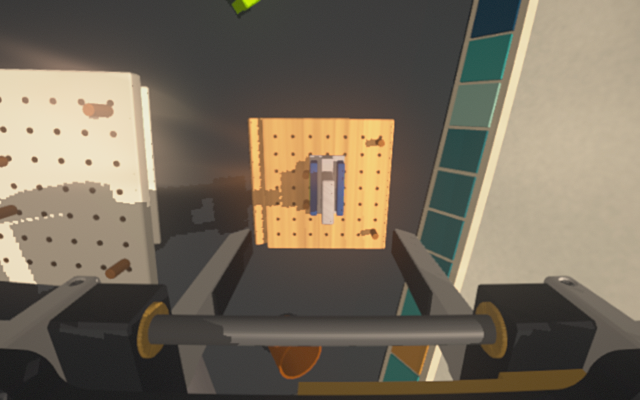

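```bash
python3 - <<'E'
import cv2
a=cv2.imread("pics/w1.png")[110:260,240:400]
cv2.imwrite("pics/c3.png",cv2.resize(a,None,fx=4,fy=4,interpolation=cv2.INTER_CUBIC))
E
```

```text
(no output)
```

View pics/c3.png

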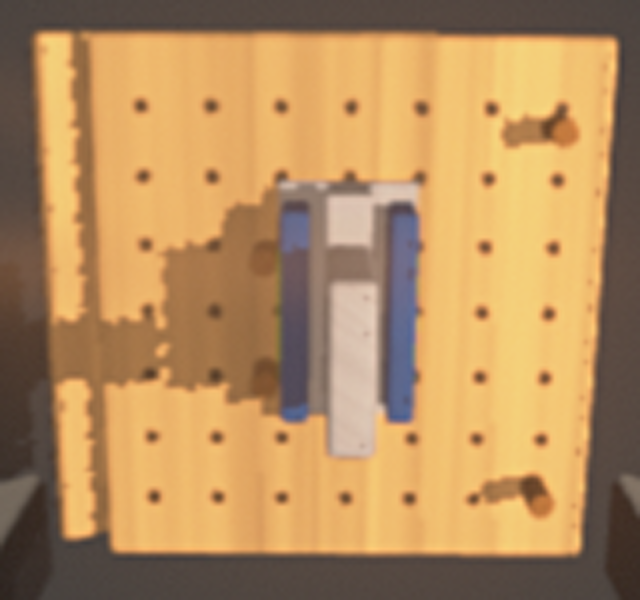

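```bash
python3 - <<'E'
from h import *
import pickle
i=pickle.load(open("w1.pkl","rb"))
pts=[((330,283),(-6,22,76)),((378,283),(6,22,76)),((374,458),(6,-22,76)),((330,458),(-6,-22,76)),
((563,131),(58,55,18)),((541,500),(58,-55,18)),((280,184),(-20,35,4)),((421,184),(20,35,4)),
((281,203),(-19,30,28)),((418,203),(19,30,28)),((280,420),(-19,-30,28)),((413,420),(19,-30,28))]
px=np.array([(240+u/4,110+v/4) for (u,v),_ in pts]);ob=np.array([b for _,b in pts],float)
K=np.array(i["camera_matrix"]);d=np.array([i["k1"],0,0,0.])
F=frame(.232,.6);B=np.c_[F[:,1],F[:,0],-F[:,2]]
print(np.linalg.det(B))
Rc=np.array(i["R"]);r0=cv2.Rodrigues(Rc@B)[0];t0=(Rc@[628,225,63]+i["t"]).reshape(3,1)
ok,r,t=cv2.solvePnP(ob,px,K,d,r0.copy(),t0.copy(),True)
pr=cv2.projectPoints(ob,r,t,K,d)[0][:,0];print((pr-px).round(1).tolist())
R=Rc.T@cv2.Rodrigues(r)[0];p=Rc.T@(t[:,0]-i["t"])
print("free",p.round(1),R.round(3).tolist())
# constrained: tilt .6 with z,yaw,x,y
from scipy.optimize import least_squares
def f(q,o=False):
    F=frame(q[3],.6);B=np.c_[F[:,1],F[:,0],-F[:,2]]
    return (proj(i,ob@B.T+q[:3])-px).ravel()
q=least_squares(f,[628,225,63,.232]);print("con",q.x.round(3),np.abs(q.fun).max(),q.fun.reshape(-1,2).round(1).tolist())
E
```

```text
1.0000000000000004
[[-0.2, -0.8], [0.7, -0.5], [0.1, -0.0], [-1.2, -0.3], [0.6, -2.4], [-1.0, -1.4], [0.4, -0.7], [-0.3, 0.0], [0.1, 2.1], [1.0, 2.9], [-0.2, 0.3], [-0.1, 1.0]]
free [634.2 228.6  62.2] [[0.807, -0.211, -0.552], [0.171, 0.978, -0.123], [0.566, 0.004, 0.825]]
con [6.34131e+02 2.28471e+02 6.23690e+01 2.11000e-01] 2.89777644586502 [[-0.2, -1.0], [0.7, -0.7], [0.2, -0.1], [-1.1, -0.3], [0.5, -2.4], [-0.9, -1.3], [0.3, -0.6], [-0.4, 0.1], [0.1, 2.2], [1.0, 2.9], [-0.2, 0.4], [-0.0, 1.1]]
```

```bash
python3 - <<'E'
from h import *
F=frame(.211,.6);rest=np.array([634.1,228.5,62.4])
step(rest-F[:,2]*105,F)
E
```

```text
move [0.003, 0.023, 0.294] [0.0005, -0.0044, 0.0061] rows>= 1.8
```

>>> apply_moves --moves '[[[0.003,0.023,0.294],[0.0005,-0.0044,0.0061],0.4],[[0.003,0.023,0.294],[0.0005,-0.0044,0.0061],0.4],[[0.003,0.023,0.294],[0.0005,-0.0044,0.0061],0.4],[[0.003,0.023,0.294],[0.0005,-0.0044,0.0061],0.4],[[0.003,0.023,0.294],[0.0005,-0.0044,0.0061],0.4]]' --squeeze 20

```text
clock: 2.07
eef_pos: [576.4, 215.4, 149.6]
eef_rot: [2.541, 0.0, 1.781]
wrist_force: [0.5, 0.0, 0.0]
finger_gap: 64.3
finger_force: 0.0
```

```bash
python3 - <<'E'
from h import *
import pickle
st=manip.read_state();print(st["clock"],st["eef_pos"],st["eef_rot"])
i=viewer.camera_info("wrist");im=viewer.camera("wrist");cv2.imwrite("pics/w2.png",im);pickle.dump(i,open("w2.pkl","wb"))
F=frame(.211,.6);rest=np.array([634.1,228.5,62.4]);B=np.c_[F[:,1],F[:,0],-F[:,2]]
ob=np.array([(-6,22,76),(6,22,76),(6,-22,76),(-6,-22,76),(58,55,18),(58,-55,18),(-20,35,4),(20,35,4)],float)
print(proj(i,ob@B.T+rest).round().tolist())
q=proj(i,ob@B.T+rest);q=np.round((q-[200,60])*3.2).astype(int)
c=cv2.resize(im[60:240,200:440],None,fx=3.2,fy=3.2,interpolation=cv2.INTER_CUBIC)
for p in q: cv2.circle(c,tuple(int(v) for v in p),3,(0,0,255),1)
cv2.imwrite("pics/c4.png",c)
E
```

```text
2.0667 [576.35146492 215.36857894 149.6371154 ] [2.54136977e+00 1.93235540e-04 1.78093271e+00]
[[313.0, 203.0], [330.0, 203.0], [330.0, 260.0], [313.0, 260.0], [390.0, 145.0], [382.0, 261.0], [300.0, 166.0], [343.0, 166.0]]
```

View pics/c4.png

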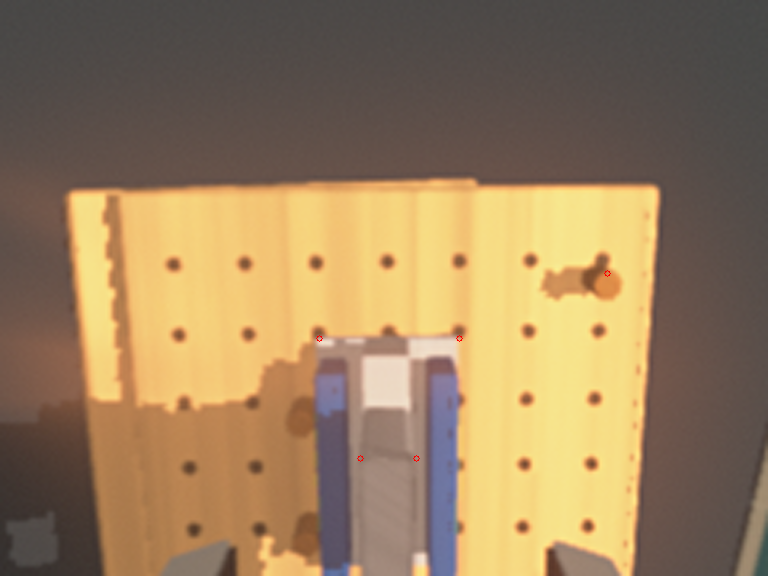

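```bash
python3 - <<'E'
from h import *
F=frame(.211,.6);rest=np.array([634.1,228.5,62.4])
step(rest-F[:,2]*55.5,F)
E
```

```text
move [0.004, -0.003, 0.201] [0.0004, 0.0002, -0.0003] rows>= 1.2
```

>>> apply_moves --moves '[[[0.003,-0.001,0.1],[0,0,0],0.4],[[0.003,-0.001,0.17],[0,0,0],0.4],[[0.003,-0.001,0.2],[0,0,0],0.4],[[0.003,-0.001,0.2],[0,0,0],0.4],[[0.003,-0.001,0.2],[0,0,0],0.6],[[0.003,-0.001,0.2],[0,0,0],0.8],[[0.003,-0.001,0.2],[0,0,0],0.9],[[0.003,-0.001,0.2],[0,0,0],1],[[0.003,-0.001,0.2],[0,0,0],1],[[0.003,-0.001,0.2],[0,0,0],1],[[0.003,-0.001,0.2],[0,0,0],1],[[0.003,-0.001,0.2],[0,0,0],1]]' --squeeze 25

```text
clock: 3.12
eef_pos: [604.0, 221.1, 107.1]
eef_rot: [2.542, 0.0, 1.78]
wrist_force: [-1.4, -1.0, 1.6]
finger_gap: 11.8
finger_force: 25.0
```

>>> apply_moves --moves '[[[0,0,-0.03],[0,0,0],1],[[0,0,-0.08],[0,0,0],1],[[0,0,-0.2],[0,0,0],1],[[0,0,-0.35],[0,0,0],1],[[0,0,-0.45],[0,0,0],1],[[0,0,-0.45],[0,0,0],1]]'

```text
clock: 3.62
eef_pos: [541.1, 208.1, 204.6]
eef_rot: [2.537, -0.0, 1.78]
wrist_force: [0.3, -0.4, -1.5]
finger_gap: 11.4
finger_force: 25.0
```

```bash
python3 - <<'E'
from h import *
st=manip.read_state();print(st["clock"],st["eef_pos"],st["joints"],st["wrist_force"],st["finger_gap"])
R0=Ro.from_euler("xyz",st["eef_rot"]).as_matrix()
yaw=.196
Rt=np.c_[[np.cos(yaw),np.sin(yaw),0],[np.sin(yaw),-np.cos(yaw),0],[0,0,-1]]
dr=Ro.from_matrix(R0.T@Rt).as_rotvec();Rm=R0@Ro.from_rotvec(dr*.45).as_matrix()
p0=st["eef_pos"]; pm=np.array([585,40,300]);pt=np.array([629,-200.5,215])
step(pm,Rm);step(pt,Rt,pm,Rm)
E
```

```text
3.6167 [541.09708744 208.10288067 204.55287545] [ 0.33504086  0.11794336  1.89693628 -0.14064991  0.53033726  0.22548743] [ 0.28980152 -0.42693296 -1.51589296] 11.408580534477352
move [-0.694, 0.244, -0.296] [0.0674, -0.0684, 0.2193] rows>= 6.0
move [-0.795, 0.503, 0.432] [0.0824, -0.0836, 0.268] rows>= 7.4
```

>>> apply_moves --moves '[[[-0.15,0.05,-0.25],[0.01,-0.01,0.04],1],[[-0.69,0.24,-0.3],[0.067,-0.068,0.219],1],[[-0.69,0.24,-0.3],[0.067,-0.068,0.219],1],[[-0.69,0.24,-0.3],[0.067,-0.068,0.219],1],[[-0.69,0.24,-0.3],[0.067,-0.068,0.219],1],[[-0.69,0.24,-0.3],[0.067,-0.068,0.219],1],[[-0.69,0.24,-0.3],[0.067,-0.068,0.219],1],[[-0.69,0.24,-0.3],[0.067,-0.068,0.219],1],[[-0.69,0.24,-0.3],[0.067,-0.068,0.219],1]]'

```text
clock: 4.37
eef_pos: [584.3, 41.6, 294.3]
eef_rot: [2.809, -0.122, 1.074]
wrist_force: [-0.4, 0.8, -2.0]
finger_gap: 12.1
finger_force: 25.0
```

>>> apply_moves --moves '[[[-0.795,0.5,0.43],[0.0825,-0.0835,0.268],1],[[-0.795,0.5,0.43],[0.0825,-0.0835,0.268],1],[[-0.795,0.5,0.43],[0.0825,-0.0835,0.268],1],[[-0.795,0.5,0.43],[0.0825,-0.0835,0.268],1],[[-0.795,0.5,0.43],[0.0825,-0.0835,0.268],1],[[-0.795,0.5,0.43],[0.0825,-0.0835,0.268],1],[[-0.795,0.5,0.43],[0.0825,-0.0835,0.268],1],[[-0.795,0.5,0.43],[0.0825,-0.0835,0.268],1],[[-0.795,0.5,0.43],[0.0825,-0.0835,0.268],1],[[-0.795,0.5,0.43],[0.0825,-0.0835,0.268],1],[[-0.795,0.5,0.43],[0.0825,-0.0835,0.268],1],[[-0.795,0.5,0.43],[0.0825,-0.0835,0.268],1]]'

```text
clock: 5.37
eef_pos: [628.0, -198.3, 211.6]
eef_rot: [3.141, 0.002, 0.201]
wrist_force: [0.2, 0.1, -2.4]
finger_gap: 11.4
finger_force: 25.0
```

```bash
python3 - <<'E'
from h import *
import pickle
st=manip.read_state();print(st["clock"],st["eef_pos"],st["eef_rot"],st["joints"],st["finger_gap"])
i=viewer.camera_info("wrist");im=viewer.camera("wrist");cv2.imwrite("pics/w3.png",im);pickle.dump(i,open("w3.pkl","wb"))
E
```

```text
5.3667 [ 628.04558089 -198.31487184  211.60091303] [3.14061301e+00 2.32849229e-03 2.00657626e-01] [-0.36065883  0.55609163  1.18523204 -0.00209871  1.40171908  1.00983339] 11.4190308336941
```

View pics/w3.png

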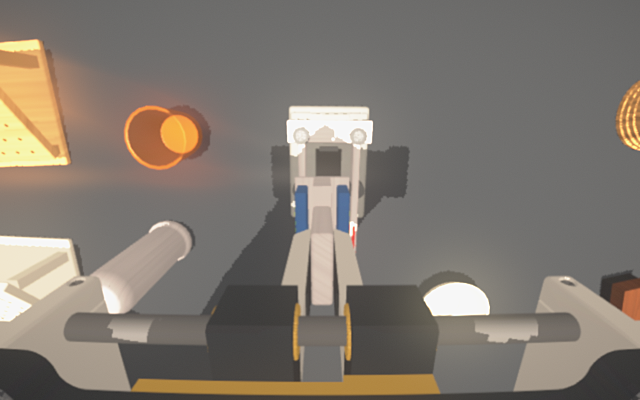

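```bash
python3 - <<'E'
from h import *
import pickle
i=pickle.load(open("w3.pkl","rb"));im=cv2.imread("pics/w3.png")
g=cv2.cvtColor(im,cv2.COLOR_BGR2GRAY)
np.set_printoptions(linewidth=250)
print("row114",g[114,282:380:1]);print("row126",g[126,280:380])
print("row 160",g[160,280:380])
print("col330",g[95:185,330])
for t in(215,):
    m=(g>t).astype(np.uint8);m[:100]=0;m[160:]=0;m[:,:270]=0;m[:,390:]=0
    for c in cv2.findContours(m,0,1)[0]:
        if cv2.contourArea(c)>60: print(cv2.boundingRect(c),cv2.minAreaRect(c))
c=cv2.HoughCircles(cv2.resize(g[125:150,285:375],None,fx=4,fy=4,interpolation=2),cv2.HOUGH_GRADIENT,1,100,param1=80,param2=12,minRadius=20,maxRadius=40);print(None if c is None else c[0]/4+[285,125,0])
q=np.array([629,-200.5]);yaw=.196;X=np.array([np.cos(yaw),np.sin(yaw)]);Y=np.array([-X[1],X[0]])
f=lambda x,y,z:np.r_[q+x*X+y*Y,z]
print(proj(i,[f(90,46,31),f(90,-46,31),f(75,46,71),f(75,-46,71),f(53,46,71),f(53,-46,71),f(60,29,75),f(60,-29,75),f(0,46,31),f(0,-46,31)]).round(1).tolist())
# red in scene pictures
for n in("scene","side"):
    b=cv2.imread(f"pics/{n}0.png");h=cv2.cvtColor(b,cv2.COLOR_BGR2HSV)
    m=(((h[...,0]<6)|(h[...,0]>172))&(h[...,1]>130)&(h[...,2]>110)).astype(np.uint8)
    for c in cv2.findContours(m,0,1)[0]:
        x,y,_,_=cv2.boundingRect(c)
        if cv2.contourArea(c)>15 and 220<x<350 and 120<y<230: print(n,cv2.boundingRect(c),cv2.minAreaRect(c))
E
```

```text
row114 [123 122 122 123 122 119 142 199 222 239 246 246 246 246 246 246 246 246 246 246 246 246 246 246 246 245 246 246 246 245 244 244 245 244 242 240 239 240 245 245 243 241 240 233 228 227 230 238 240 240 240 238 231 227 226 229 237 240 240 239 238 230
 226 226 229 236 238 238 242 242 243 242 242 241 241 240 240 240 240 241 240 240 241 240 236 223 210 147 119 120 123 122 122 123 122 122 122 122]
row126 [123 124 123 124 122 116 161 254 251 248 247 247 247 247 247 247 248 248 248 249 250 251 251 251 250 248 248 247 247 247 247 247 247 247 247 247 247 247 248 248 249 250 251 241 216 214 223 228 246 250 248 248 247 247 247 247 247 247 247 247 247 247
 247 247 247 247 247 247 247 247 247 247 247 247 248 248 248 248 248 248 248 248 248 247 247 247 247 247 247 247 248 254 240 122 118 123 123 123 123 123]
row 160 [ 94  94  95  95  96  96  96  96  97 113 143 157 162 165 165 166 164 167 183 197 204 206 209 211 203 179 164 165 165 164 166 166 166 166 164 138 105  92  93  93  94  95  93  92  92  95  93  92  93  92  93  93  93  93  92  92  92  92  90  88 101 137
 162 167 165 165 164 164 163 16
[... 511 characters left out ...]
 ((358.5, 136.0), (10.0, 9.0), 90.0)
(295, 130, 12, 12) ((300.5, 135.5), (11.0, 11.0), 90.0)
(287, 107, 86, 49) ((329.5, 131.0), (48.0, 85.0), 90.0)
[[358.375      136.125        8.10000038]
 [301.875      135.875        8.52499962]]
[[282.3, 105.0], [364.2, 105.4], [277.7, 119.8], [369.2, 120.3], [278.5, 141.9], [368.1, 142.3], [294.6, 135.3], [352.2, 135.6], [284.7, 182.9], [360.8, 183.2]]
scene (254, 194, 4, 9) ((255.5, 198.0), (8.0, 3.0), 90.0)
side (318, 150, 28, 10) ((331.5500183105469, 155.34999084472656), (7.071067810058594, 27.860008239746094), 81.8698959350586)
side (315, 139, 28, 10) ((328.481689453125, 143.83535766601562), (7.067617893218994, 27.71831512451172), 83.6598129272461)
```

```bash
python3 - <<'E'
from h import *
import pickle
s=viewer.camera_info("scene");d=viewer.camera_info("side");w=pickle.load(open("w3.pkl","rb"))
S=lambda u,v:(215+u/3.4,155+v/3.4); D=lambda u,v:(235+u/3,125+v/3)
yaw=.196;X=np.array([np.cos(yaw),np.sin(yaw)]);Y=np.array([-X[1],X[0]]);q=np.array([629,-200.5])
loc=lambda P:np.c_[(P[:,:2]-q)@X,(P[:,:2]-q)@Y].round(1).tolist()
print("far bottom (90,±46)",loc(onz(s,[S(62,380),S(169,373)],0)))
print("bridge ends z71 scene",loc(onz(s,[S(52,322),S(160,318)],71)))
print("side +y far bottom / near bottom",loc(onz(d,[D(122,157),D(253,147)],0)))
print("handle ends",loc(onz(s,[S(74,137),S(139,131)],65)),loc(onz(d,[D(322,47),D(332,82)],65)))
# tealight rim/base in wrist vs scene: base amber disc
print("tea wrist z62 rim",onz(w,[(154,137)],62).round(1),"scene rim",onz(s,[S(331,293)],62).round(1),"side rim",onz(d,[D(160,200)],62).round(1))
# red bars mid-length side view triangulate w/ scene
h=cv2.cvtColor(cv2.imread("pics/scene0.png"),cv2.COLOR_BGR2HSV)
print("tip checks wrist board-corner")
E
```

```text
far bottom (90,±46) [[81.4, -51.0], [85.3, 40.8]]
bridge ends z71 scene [[62.0, -45.3], [68.6, 43.5]]
side +y far bottom / near bottom [[86.2, 37.9], [-44.4, 41.7]]
handle ends [[-125.1, -29.1], [-124.6, 29.5]] [[-125.3, -28.0], [-124.5, 33.1]]
tea wrist z62 rim [[650.1 -12.8  62. ]] scene rim [[649.1  -7.5  62. ]] side rim [[648.1 -13.3  62. ]]
tip checks wrist board-corner
```

>>> apply_moves --moves '[[[-0.6,0,-0.1],[0,0,0],1],[[-0.6,0,-0.1],[0,0,0],1],[[-0.6,0,-0.1],[0,0,0],1],[[-0.6,0,-0.1],[0,0,0],1],[[-0.6,0,-0.1],[0,0,0],1],[[-0.6,0,-0.1],[0,0,0],1],[[-0.6,0,-0.1],[0,0,0],1],[[-0.6,0,-0.1],[0,0,0],1]]'

```text
clock: 6.08
eef_pos: [481.7, -228.3, 236.4]
eef_rot: [3.141, 0.003, 0.198]
wrist_force: [0.3, 0.0, -1.1]
finger_gap: 11.9
finger_force: 25.0
```

```bash
python3 - <<'E'
from h import *
import pickle
st=manip.read_state();print(st["clock"],st["eef_pos"],st["eef_rot"],st["finger_gap"])
i=viewer.camera_info("wrist");im=viewer.camera("wrist");cv2.imwrite("pics/w4.png",im);pickle.dump(i,open("w4.pkl","wb"))
yaw=.196;X=np.array([np.cos(yaw),np.sin(yaw)]);Y=np.array([-X[1],X[0]]);q=np.array([629,-200.5])+Y*-6.2
f=lambda x,y,z:np.r_[q+x*X+y*Y,z]
pts=[f(-125,33,65),f(-125,-33,65),f(-45,46,31),f(-45,-46,31),f(90,46,31),f(90,-46,31),f(75,44,71),f(75,-44,71),f(0,20,31),f(0,-20,31)]
P=proj(i,pts);print(P.round().tolist())
h=cv2.cvtColor(im,cv2.COLOR_BGR2HSV);m=(((h[...,0]<8)|(h[...,0]>170))&(h[...,1]>140)&(h[...,2]>80)).astype(np.uint8)
for c in cv2.findContours(m,0,1)[0]:
    if cv2.contourArea(c)>100: print(cv2.boundingRect(c),cv2.minAreaRect(c))
c=cv2.resize(im[0:220,220:430],None,fx=2.7,fy=2.7,interpolation=2)
for p in P: cv2.circle(c,tuple(int(v) for v in (p-[220,0])*2.7),3,(255,0,255),1)
cv2.imwrite("pics/c5.png",c)
E
```

```text
6.0833 [ 481.69725996 -228.2991972   236.42607731] [3.14135845 0.00341493 0.19847474] 11.893258496546645
[[299.0, 164.0], [356.0, 164.0], [289.0, 93.0], [366.0, 93.0], [286.0, -38.0], [371.0, -37.0], [284.0, -40.0], [375.0, -39.0], [311.0, 52.0], [345.0, 52.0]]
```

View pics/c5.png

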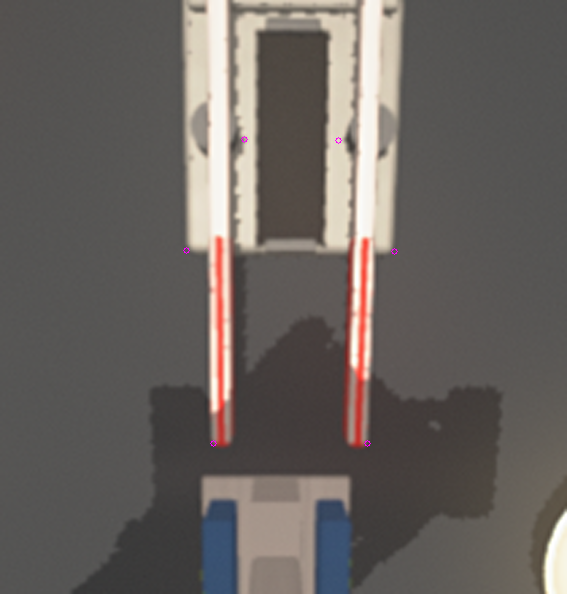

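```bash
python3 - <<'E'
from h import *
import pickle
i=pickle.load(open("w4.pkl","rb"))
st=manip.read_state();R=Ro.from_euler("xyz",st["eef_rot"]).as_matrix();p=st["eef_pos"]
print(proj(i,[p+R@[35,20,50],p+R@[35,-20,50],p+R@[30,0,26]]).round(1))
yaw=.193;X=np.array([np.cos(yaw),np.sin(yaw)]);Y=np.array([-X[1],X[0]]);q=np.array([629,-200.5])+np.array([-np.sin(.196),np.cos(.196)])*-6.2
print("cradle",q)
Rt=np.c_[[*X,0],[*-Y,0],[0,0,-1]]
a=np.r_[q,130];b=np.r_[q,89.8]
step(a,Rt);step(b,Rt,a,Rt)
E
```

```text
[[347.6 179.7]
 [293.9 179.7]
 [320.7 195. ]]
cradle [ 630.20743441 -206.58129116]
move [0.601, 0.032, 0.423] [-0.0, 0.0012, 0.0017] rows>= 4.4
move [0.0, 0.0, 0.161] [0.0, 0.0, 0.0] rows>= 1.0
```

>>> apply_moves --moves '[[[0.6,0.025,0],[0,0.0012,0.0017],1],[[0.6,0.025,0],[0,0.0012,0.0017],1],[[0.6,0.025,0],[0,0.0012,0.0017],1],[[0.6,0.025,0.1],[0,0.0012,0.0017],1],[[0.6,0.025,0.3],[0,0.0012,0.0017],1],[[0.6,0.025,0.41],[0,0.0012,0.0017],1],[[0.6,0.025,0.41],[0,0.0012,0.0017],1],[[0.6,0.025,0.41],[0,0.0012,0.0017],1]]'

```text
clock: 6.8
eef_pos: [628.8, -204.9, 132.3]
eef_rot: [-3.14, 0.003, 0.193]
wrist_force: [-0.6, -1.1, -0.6]
finger_gap: 11.8
finger_force: 25.0
```

```bash
python3 - <<'E'
from h import *
import pickle
st=manip.read_state();print(st["clock"],st["eef_pos"],st["eef_rot"],st["finger_gap"])
i=viewer.camera_info("wrist");im=viewer.camera("wrist");cv2.imwrite("pics/w5.png",im);pickle.dump(i,open("w5.pkl","wb"))
c=cv2.resize(im[40:240,230:430],None,fx=3,fy=3,interpolation=2)
cv2.imwrite("pics/c6.png",c)
E
```

```text
6.8 [ 628.75798536 -204.94129526  132.29993747] [-3.13986079e+00  2.85273456e-03  1.92616333e-01] 11.808156628675306
```

View pics/c6.png

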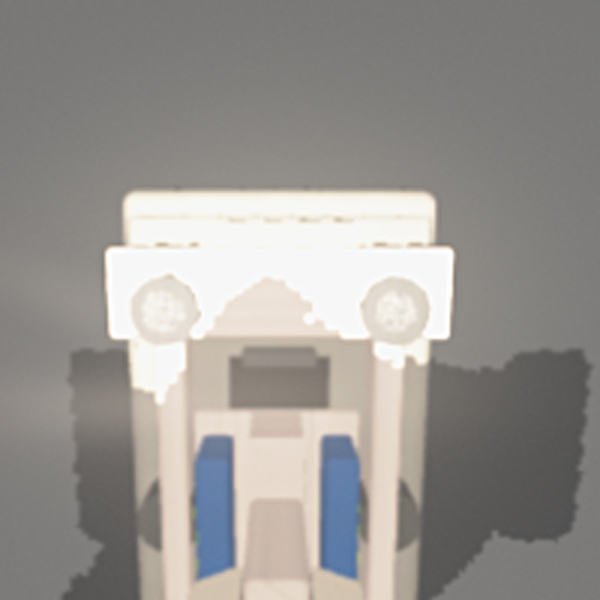

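>>> apply_moves --moves '[[[0.002,0.003,0.05],[0,0,0],1],[[0.002,0.003,0.1],[0,0,0],1],[[0.002,0.003,0.14],[0,0,0],1],[[0.002,0.003,0.16],[0,0,0],1],[[0.002,0.003,0.16],[0,0,0],1],[[0.002,0.003,0.16],[0,0,0],1]]'

```text
clock: 7.35
eef_pos: [629.6, -206.2, 93.6]
eef_rot: [3.141, -0.0, 0.192]
wrist_force: [0.2, 0.3, -0.9]
finger_gap: 12.0
finger_force: 25.0
```

>>> apply_moves --moves '[[[0,0,0.004],[0,0,0],1],[[0,0,0.008],[0,0,0],1],[[0,0,0.008],[0,0,0],1]]'

```text
clock: 7.6
eef_pos: [629.7, -206.3, 91.8]
eef_rot: [3.141, -0.001, 0.192]
wrist_force: [0.4, 0.7, -1.7]
finger_gap: 11.9
finger_force: 25.0
```

>>> apply_moves --moves '[[[0,0,0.003],[0,0,0],1],[[0,0,0.006],[0,0,0],1],[[0,0,0.006],[0,0,0],1]]'

```text
clock: 7.85
eef_pos: [629.6, -206.2, 90.0]
eef_rot: [3.141, -0.0, 0.192]
wrist_force: [-0.8, -0.0, -2.2]
finger_gap: 11.9
finger_force: 25.0
```

>>> apply_moves --moves '[[[0,0,0.003],[0,0,0],1],[[0,0,0.004],[0,0,0],1],[[0,0,0.004],[0,0,0],1]]'

```text
clock: 8.1
eef_pos: [629.6, -206.2, 89.0]
eef_rot: [3.141, -0.0, 0.192]
wrist_force: [0.6, -0.4, -2.0]
finger_gap: 12.4
finger_force: 25.0
```

>>> apply_moves --moves '[[[0,0,0.003],[0,0,0],1],[[0,0,0.004],[0,0,0],1],[[0,0,0.004],[0,0,0],1]]'

```text
clock: 8.35
eef_pos: [629.6, -206.2, 88.1]
eef_rot: [3.141, -0.0, 0.192]
wrist_force: [-0.3, -0.4, -1.2]
finger_gap: 12.1
finger_force: 25.0
```

>>> apply_moves --moves '[[[0,0,0.003],[0,0,0],1],[[0,0,0.004],[0,0,0],1],[[0,0,0.004],[0,0,0],1]]'

```text
clock: 8.6
eef_pos: [629.6, -206.2, 87.0]
eef_rot: [3.141, -0.0, 0.192]
wrist_force: [0.0, -0.8, -1.7]
finger_gap: 11.6
finger_force: 25.0
```

>>> apply_moves --moves '[[[0,0,0.003],[0,0,0],1],[[0,0,0.004],[0,0,0],1],[[0,0,0.004],[0,0,0],1]]'

```text
clock: 8.85
eef_pos: [629.8, -206.2, 86.6]
eef_rot: [3.141, -0.001, 0.192]
wrist_force: [-1.2, 0.4, 3.8]
finger_gap: 11.6
finger_force: 25.0
```

```bash
python3 - <<'E'
from h import *
import pickle
a=manip.read_state();print(a["eef_pos"],a["wrist_force"],a["moment"])
s=viewer.camera_info("scene")
for n in("scene","side"): cv2.imwrite(f"pics/{n}1.png",viewer.camera(n))
E
```

```text
[ 629.774463   -206.21288118   86.64924356] [-1.22813841  0.35630444  3.79004795] [ 0.12708154  0.61818158 -0.03418637]
```

```bash
python3 - <<'E'
from h import *
import pickle
i=pickle.load(open("w5.pkl","rb"))
R=Ro.from_euler("xyz",[-3.13986079,.00285,.1926]).as_matrix();p=np.array([628.76,-204.94,132.3])
T=lambda P:((P-p)@R).round(1)
print("stop inner (tool xy)",T(onz(i,[(323,40+366/3)],41)),T(onz(i,[(323,40+366/3)],35)))
print("plate front edge",T(onz(i,[(323,40+410/3)],132.3-47.6)))
# near block top edge from w3 etc: bridge/hinge consistency
print("bridge far edge,blk far edge",T(onz(i,[(323,40+247/3)],71)),T(onz(i,[(323,40+192/3)],31)))
E
```

```text
stop inner (tool xy) [[41.4  1.9 91.2]] [[40.4  1.9 97.2]]
plate front edge [[37.9  1.6 47.5]]
bridge far edge,blk far edge [[76.2  1.7 61.1]] [[ 90.2   1.8 101. ]]
```

>>> apply_moves --moves '[[[0,0,0],[0,0,0],0.85],[[0,0,0],[0,0,0],0.7],[[0,0,0],[0,0,0],0.6],[[0,0,0],[0,0,0],0.6],[[0,0,0],[0,0,0],0.6],[[0,0,-0.1],[0,0,0],0.6],[[0,0,-0.3],[0,0,0],0.6],[[0,0,-0.45],[0,0,0],0.6],[[0,0,-0.5],[0,0,0],0.6],[[0,0,-0.5],[0,0,0],0.6]]'

```text
clock: 9.78
eef_pos: [630.9, -206.7, 216.6]
eef_rot: [3.137, -0.007, 0.192]
wrist_force: [0.6, -0.4, 0.4]
finger_gap: 37.6
finger_force: 0.0
```

```bash
python3 - <<'E'
from h import *
import pickle
st=manip.read_state();print(st["clock"],st["eef_pos"],st["eef_rot"],st["finger_gap"])
i=viewer.camera_info("wrist");im=viewer.camera("wrist");cv2.imwrite("pics/w6.png",im);pickle.dump(i,open("w6.pkl","wb"))
h=cv2.cvtColor(im,cv2.COLOR_BGR2HSV)
m=((h[...,0]>100)&(h[...,0]<130)&(h[...,1]>110)&(h[...,2]>40)).astype(np.uint8)
R=Ro.from_euler("xyz",st["eef_rot"]).as_matrix();p=st["eef_pos"]
for c in cv2.findContours(m,0,1)[0]:
    if cv2.contourArea(c)>60:
        print(cv2.boundingRect(c),cv2.minAreaRect(c),((onz(i,cv2.boxPoints(cv2.minAreaRect(c)),63)-p)@R).round(1)[:,:2].tolist())
E
```

```text
9.7833 [ 630.91714881 -206.65279525  216.64754803] [ 3.13701885 -0.00710048  0.19192371] 37.55685028848913
```

```bash
python3 - <<'E'
from h import *
import pickle
i=pickle.load(open("w6.pkl","rb"));im=cv2.imread("pics/w6.png");h=cv2.cvtColor(im,cv2.COLOR_BGR2HSV)
m=((h[...,0]>95)&(h[...,0]<130)&(h[...,1]>70)).astype(np.uint8);m[:,:250]=0;m[:,400:]=0
st=manip.read_state();R=Ro.from_euler("xyz",st["eef_rot"]).as_matrix();p=st["eef_pos"]
for c in cv2.findContours(m,0,1)[0]:
    if cv2.contourArea(c)>30: print(cv2.boundingRect(c),cv2.contourArea(c),((onz(i,cv2.boxPoints(cv2.minAreaRect(c)),63)-p)@R).round(1)[:,:2].tolist())
print(proj(i,[p+R@[x,y,p[2]-z] for x,y,z in((0,0,111),(22,0,111),(0,19,63),(0,-19,63),(30,19,63),(-30,19,63))]).round(0).tolist())
print([h[r,c].tolist() for r,c in((200,300),(200,341),(220,302),(220,339),(190,322))])
E
```

```text
(306, 182, 5, 32) 117.0 [[9.9, -15.9], [9.8, -11.4], [-26.6, -11.8], [-26.6, -16.4]]
(331, 178, 6, 36) 151.5 [[-26.6, 12.3], [14.4, 11.9], [14.4, 17.4], [-26.6, 18.0]]
[[320.0, 203.0], [320.0, 181.0], [337.0, 191.0], [303.0, 191.0], [338.0, 164.0], [337.0, 216.0]]
[[17, 35, 187], [13, 39, 190], [6, 25, 103], [6, 28, 138], [14, 25, 235]]
```

```bash
python3 - <<'E'
from h import *
yaw=.193;X=np.array([np.cos(yaw),np.sin(yaw)]);Y=np.array([-X[1],X[0]])
Rt=np.c_[[*X,0],[*-Y,0],[0,0,-1]]
a=np.array([536.5,-224.2,130]);b=a.copy();b[2]=51
step(a,Rt);step(b,Rt,a,Rt)
E
```

```text
move [-0.383, -0.002, 0.332] [0.0007, -0.0011, -0.0004] rows>= 3.0
move [0.0, 0.0, 0.316] [0.0, 0.0, 0.0] rows>= 1.9
```

>>> apply_moves --moves '[[[-0.15,0,0],[0,0,0],0],[[-0.3,0,0],[0,0,0],0],[[-0.38,0,0],[0,0,0],0],[[-0.38,0,0.15],[0,0,0],0],[[-0.38,0,0.33],[0,0,0],0],[[-0.38,0,0.33],[0,0,0],0],[[-0.38,0,0.33],[0,0,0],0],[[-0.38,0,0.33],[0,0,0],0]]'

```text
clock: 10.5
eef_pos: [536.8, -224.4, 129.5]
eef_rot: [3.141, -0.0, 0.192]
wrist_force: [0.5, -0.1, 0.1]
finger_gap: 87.6
finger_force: 0.0
```

```bash
python3 - <<'E'
from h import *
st=manip.read_state();print(st["clock"],st["eef_pos"],st["eef_rot"],st["finger_gap"])
i=viewer.camera_info("wrist");im=viewer.camera("wrist");cv2.imwrite("pics/w7.png",im)
h=cv2.cvtColor(im,cv2.COLOR_BGR2HSV)
m=(((h[...,0]<8)|(h[...,0]>170))&(h[...,1]>140)&(h[...,2]>60)).astype(np.uint8);m[:,:220]=0;m[:,430:]=0
R=Ro.from_euler("xyz",st["eef_rot"]).as_matrix();p=st["eef_pos"]
for c in cv2.findContours(m,0,1)[0]:
    if cv2.contourArea(c)>30: print(cv2.boundingRect(c),((onz(i,cv2.boxPoints(cv2.minAreaRect(c)),65)-p)@R).round(1)[:,:2].tolist())
m=((h[...,0]>95)&(h[...,0]<130)&(h[...,1]>70)).astype(np.uint8);m[:,:250]=0;m[:,400:]=0
for c in cv2.findContours(m,0,1)[0]:
    if cv2.contourArea(c)>30: print("blue",cv2.boundingRect(c),((onz(i,cv2.boxPoints(cv2.minAreaRect(c)),63)-p)@R).round(1)[:,:2].tolist())
yaw=.193;X=np.array([np.cos(yaw),np.sin(yaw)]);Y=np.array([-X[1],X[0]])
step([536.5,-224.2,51],np.c_[[*X,0],[*-Y,0],[0,0,-1]])
E
```

```text
10.5 [ 536.83386033 -224.39314374  129.52072894] [ 3.14122918e+00 -3.88850619e-04  1.92088268e-01] 87.63393665383809
(291, 182, 3, 60) [[29.8, -24.7], [29.8, -23.3], [-21.5, -23.0], [-21.6, -24.6]]
(353, 153, 7, 98) [[-30.0, 27.6], [53.0, 27.5], [52.9, 30.1], [-30.1, 30.5]]
(282, 153, 7, 98) [[52.9, -30.5], [53.0, -28.0], [-30.0, -28.1], [-30.1, -30.9]]
(348, 151, 4, 91) [[-21.5, 22.4], [54.5, 22.9], [54.5, 24.4], [-21.6, 24.0]]
blue (336, 51, 11, 83) [[68.0, 11.0], [126.1, 11.7], [125.9, 18.9], [67.9, 18.7]]
blue (298, 51, 11, 82) [[125.9, -16.8], [126.0, -9.9], [68.8, -9.7], [68.7, -17.1]]
move [-0.003, -0.002, 0.317] [0.0005, -0.0006, -0.0003] rows>= 1.9
```

>>> apply_moves --moves '[[[0,0,0.1],[0,0,0],0],[[0,0,0.2],[0,0,0],0],[[0,0,0.28],[0,0,0],0],[[0,0,0.315],[0,0,0],0],[[0,0,0.315],[0,0,0],0],[[0,0,0.315],[0,0,0],0.2],[[0,0,0.315],[0,0,0],0.3],[[0,0,0.315],[0,0,0],0.35],[[0,0,0.315],[0,0,0],0.4],[[0,0,0.315],[0,0,0],0.45],[[0,0,0.315],[0,0,0],0.5],[[0,0,0.315],[0,0,0],0.5]]' --squeeze 35

```text
clock: 11.55
eef_pos: [536.7, -224.5, 50.4]
eef_rot: [3.141, -0.001, 0.192]
wrist_force: [0.4, 1.1, 3.7]
finger_gap: 50.6
finger_force: 2.3
```

>>> apply_moves --moves '[[[0,0,0],[0,0,0],0.55],[[0,0,0],[0,0,0],0.6],[[0,0,0],[0,0,0],0.65],[[0,0,0],[0,0,0],0.7],[[0,0,0],[0,0,0],0.75],[[0,0,0],[0,0,0],0.8],[[0,0,0],[0,0,0],0.85],[[0,0,0],[0,0,0],0.85]]'

```text
clock: 12.22
eef_pos: [536.9, -223.8, 50.0]
eef_rot: [-3.141, -0.001, 0.192]
wrist_force: [4.8, 5.4, 3.6]
finger_gap: 23.0
finger_force: 34.2
```

>>> apply_moves --moves '[[[0,0,0],[0,0,0],1],[[0,0,0],[0,0,0],1],[[0,0,0],[0,0,0],1],[[0,0,0],[0,0,0],1]]'

```text
clock: 12.55
eef_pos: [536.9, -223.8, 50.0]
eef_rot: [-3.141, -0.001, 0.192]
wrist_force: [5.0, 4.2, 4.7]
finger_gap: 22.8
finger_force: 34.2
```

>>> apply_moves --moves '[[[0,0,0],[0,0,0],0.7],[[0,0,0],[0,0,0],0.6],[[0,0,0],[0,0,0],0.5],[[0,0,0],[0,0,0],0.4],[[0,0,0],[0,0,0],0.2],[[0,0,0],[0,0,0],0],[[0,0,0],[0,0,0],0],[[0,0,0],[0,0,0],0],[[0,0,-0.1],[0,0,0],0],[[0,0,-0.25],[0,0,0],0],[[0,0,-0.315],[0,0,0],0],[[0,0,-0.315],[0,0,0],0]]'

```text
clock: 13.55
eef_pos: [537.9, -225.0, 132.7]
eef_rot: [3.137, -0.005, 0.192]
wrist_force: [1.6, 0.3, 0.0]
finger_gap: 93.6
finger_force: 0.0
```

>>> apply_moves --moves '[[[0,0,-0.01],[0,0,0],0],[[0,0,-0.01],[0,0,0],0]]'

```text
clock: 13.72
eef_pos: [536.0, -224.1, 130.2]
eef_rot: [-3.141, 0.001, 0.192]
wrist_force: [0.6, 0.9, -0.4]
finger_gap: 93.8
finger_force: 0.0
```

```bash
cat > chk.py <<'E'
from h import *
st=manip.read_state();print(st["clock"],st["eef_pos"],st["eef_rot"],st["finger_gap"],st["wrist_force"].round(1))
i=viewer.camera_info("wrist");im=viewer.camera("wrist");cv2.imwrite("pics/w%d.png"%(st["clock"]*100),im)
h=cv2.cvtColor(im,cv2.COLOR_BGR2HSV)
R=Ro.from_euler("xyz",st["eef_rot"]).as_matrix();p=st["eef_pos"]
for nm,m,z in(("red",((h[...,0]<8)|(h[...,0]>170))&(h[...,1]>140)&(h[...,2]>60),65),("blue",(h[...,0]>95)&(h[...,0]<130)&(h[...,1]>70),63)):
    m=m.astype(np.uint8);m[:,:220]=0;m[:,430:]=0
    for c in cv2.findContours(m,0,1)[0]:
        if cv2.contourArea(c)>30: print(nm,cv2.boundingRect(c),((onz(i,cv2.boxPoints(cv2.minAreaRect(c)),z)-p)@R).round(1)[:,:2].tolist())
E
python3 chk.py
```

```text
13.7167 [ 536.01691771 -224.12485962  130.24219217] [-3.14112716e+00  7.26454983e-04  1.91895178e-01] 93.75197554053915 [ 0.6  0.9 -0.4]
red (291, 181, 4, 61) [[30.5, -24.1], [30.5, -22.5], [-21.9, -22.5], [-21.9, -24.2]]
red (353, 152, 7, 97) [[-28.5, 27.6], [53.7, 28.3], [53.6, 31.4], [-28.6, 31.1]]
red (283, 151, 7, 98) [[54.3, -30.7], [54.4, -27.6], [-28.5, -27.3], [-28.6, -30.8]]
red (349, 150, 4, 91) [[-20.9, 22.9], [55.2, 23.0], [55.2, 24.6], [-21.0, 24.6]]
blue (331, 48, 9, 83) [[70.2, 7.8], [128.1, 8.1], [128.0, 13.8], [70.2, 13.9]]
blue (304, 48, 9, 83) [[128.0, -12.8], [128.1, -7.7], [70.2, -6.6], [70.1, -12.1]]
```

```bash
python3 - <<'E'
from h import *
yaw=.193;X=np.array([np.cos(yaw),np.sin(yaw)]);Y=np.array([-X[1],X[0]])
Rt=np.c_[[*X,0],[*-Y,0],[0,0,-1]]
step([631,-206,216],Rt)
E
```

```text
move [0.387, 0.001, -0.345] [-0.0003, 0.0004, -0.0004] rows>= 3.1
```

>>> apply_moves --moves '[[[0,0,-0.15],[0,0,0],0],[[0,0,-0.3],[0,0,0],0.2],[[0.05,0,-0.34],[0,0,0],0.4],[[0.2,0,-0.34],[0,0,0],0.5],[[0.35,0,-0.34],[0,0,0],0.58],[[0.385,0,-0.34],[0,0,0],0.58],[[0.385,0,-0.34],[0,0,0],0.58],[[0.385,0,-0.34],[0,0,0],0.58],[[0.385,0,-0.34],[0,0,0],0.58]]'

```text
clock: 14.52
eef_pos: [629.9, -206.2, 215.4]
eef_rot: [-3.141, 0.001, 0.191]
wrist_force: [-0.1, 0.2, 0.7]
finger_gap: 44.0
finger_force: 0.0
```

```bash
python3 chk.py; python3 - <<'E'
from h import *
yaw=.193;X=np.array([np.cos(yaw),np.sin(yaw)]);Y=np.array([-X[1],X[0]])
step([631,-206,86.8],np.c_[[*X,0],[*-Y,0],[0,0,-1]])
E
```

```text
14.5167 [ 629.92922991 -206.24377295  215.40159824] [-3.14125231e+00  9.39763293e-04  1.91399837e-01] 43.995300011669414 [-0.1  0.2  0.7]
red (295, 225, 4, 63) [[-41.5, -30.1], [-41.4, -28.0], [-123.8, -27.9], [-123.8, -30.1]]
blue (310, 178, 5, 34) [[13.4, -12.1], [13.4, -7.7], [-25.0, -8.0], [-25.0, -12.5]]
blue (328, 159, 5, 53) [[34.5, 7.6], [34.5, 11.9], [-25.0, 12.6], [-25.0, 8.0]]
blue (310, 159, 5, 12) [[34.5, -11.9], [34.5, -7.6], [22.4, -7.6], [22.4, -12.0]]
move [0.005, -0.001, 0.517] [0.0, 0.0001, -0.0006] rows>= 3.1
```

>>> apply_moves --moves '[[[0.002,0,0.12],[0,0,0],0.58],[[0.002,0,0.27],[0,0,0],0.58],[[0.002,0,0.4],[0,0,0],0.58],[[0.002,0,0.48],[0,0,0],0.58],[[0.002,0,0.51],[0,0,0],0.58],[[0.002,0,0.515],[0,0,0],0.58],[[0.002,0,0.515],[0,0,0],0.58],[[0.002,0,0.515],[0,0,0],0.7],[[0.002,0,0.515],[0,0,0],0.8],[[0.002,0,0.515],[0,0,0],0.9],[[0.002,0,0.515],[0,0,0],1],[[0.002,0,0.515],[0,0,0],1]]' --squeeze 25

```text
clock: 15.57
eef_pos: [631.5, -205.9, 87.8]
eef_rot: [3.141, -0.001, 0.192]
wrist_force: [-1.0, 0.5, 6.8]
finger_gap: 11.5
finger_force: 25.0
```

>>> apply_moves --moves '[[[0,0,0],[0,0,0],1],[[0,0,0],[0,0,0],1]]'

```text
clock: 15.73
eef_pos: [631.5, -205.9, 87.9]
eef_rot: [3.141, -0.001, 0.192]
wrist_force: [-0.7, 0.3, 4.1]
finger_gap: 12.2
finger_force: 25.0
```

>>> apply_moves --moves '[[[0,0,-0.03],[0,0,0],1],[[0,0,-0.12],[0,0,0],1],[[0,0,-0.25],[0,0,0],1],[[0,0,-0.4],[0,0,0],1],[[0,0,-0.55],[0,0,0],1],[[0,0,-0.65],[0,0,0],1],[[0,0,-0.65],[0,0,0],1],[[0,0,-0.65],[0,0,0],1]]'

```text
clock: 16.4
eef_pos: [631.5, -205.9, 251.0]
eef_rot: [3.14, -0.002, 0.192]
wrist_force: [-0.0, -0.5, -3.7]
finger_gap: 11.9
finger_force: 25.0
```

```bash
python3 chk.py; python3 - <<'E'
from h import *
st=manip.read_state();R0=Ro.from_euler("xyz",st["eef_rot"]).as_matrix()
Rt=frame(.2095,.6);dr=Ro.from_matrix(R0.T@Rt).as_rotvec();Rm=R0@Ro.from_rotvec(dr*.55).as_matrix()
pm=np.array([585,40,300]);pt=np.array([604,221.1,107.1])-Rt[:,2]*91.2+Rt[:,1]*2.5
print(pt);step(pm,Rm);step(pt,Rt,pm,Rm)
E
```

```text
16.4 [ 631.46776925 -205.9047247   251.01700066] [ 3.14017285e+00 -2.01398655e-03  1.91836895e-01] 11.93441487796745 [-0.  -0.5 -3.7]
blue (332, 186, 10, 44) [[-4.7, 13.6], [-4.7, 24.7], [-62.0, 25.8], [-62.0, 14.2]]
blue (302, 186, 11, 44) [[-4.9, -24.4], [-4.4, -12.3], [-61.5, -10.6], [-62.1, -23.3]]
[555.64877623 210.81957319 183.78221426]
move [0.007, -1.0, -0.203] [-0.0819, 0.0832, -0.2689] rows>= 7.4
move [0.48, -0.582, 0.358] [-0.067, 0.0681, -0.22] rows>= 6.0
```

>>> apply_moves --moves '[[[0.01,-0.99,-0.2],[-0.082,0.083,-0.269],1],[[0.01,-0.99,-0.2],[-0.082,0.083,-0.269],1],[[0.01,-0.99,-0.2],[-0.082,0.083,-0.269],1],[[0.01,-0.99,-0.2],[-0.082,0.083,-0.269],1],[[0.01,-0.99,-0.2],[-0.082,0.083,-0.269],1],[[0.01,-0.99,-0.2],[-0.082,0.083,-0.269],1],[[0.01,-0.99,-0.2],[-0.082,0.083,-0.269],1],[[0.01,-0.99,-0.2],[-0.082,0.083,-0.269],1],[[0.01,-0.99,-0.2],[-0.082,0.083,-0.269],1],[[0.01,-0.99,-0.2],[-0.082,0.083,-0.269],1]]'

```text
clock: 17.28
eef_pos: [586.1, 37.5, 298.3]
eef_rot: [2.81, -0.123, 1.065]
wrist_force: [-0.8, 0.4, -1.9]
finger_gap: 12.3
finger_force: 25.0
```

```bash
python3 - <<'E'
from h import *
st=manip.read_state();print(st["eef_pos"])
Rt=frame(.2095,.6);pt=np.array([604,221.1,107.1])-Rt[:,2]*91.2+Rt[:,1]*2.5
step(pt,Rt)
E
```

```text
[586.06277875  37.48491983 298.33210368]
move [0.487, -0.588, 0.35] [-0.0677, 0.0687, -0.2204] rows>= 6.0
```

>>> apply_moves --moves '[[[0.487,-0.588,0.35],[-0.0677,0.0687,-0.2204],1],[[0.487,-0.588,0.35],[-0.0677,0.0687,-0.2204],1],[[0.487,-0.588,0.35],[-0.0677,0.0687,-0.2204],1],[[0.487,-0.588,0.35],[-0.0677,0.0687,-0.2204],1],[[0.487,-0.588,0.35],[-0.0677,0.0687,-0.2204],1],[[0.487,-0.588,0.35],[-0.0677,0.0687,-0.2204],1],[[0.487,-0.588,0.35],[-0.0677,0.0687,-0.2204],1],[[0.487,-0.588,0.35],[-0.0677,0.0687,-0.2204],1],[[0.487,-0.588,0.35],[-0.0677,0.0687,-0.2204],1],[[0.487,-0.588,0.35],[-0.0677,0.0687,-0.2204],1]]'

```text
clock: 18.12
eef_pos: [557.1, 209.9, 185.9]
eef_rot: [2.538, -0.001, 1.777]
wrist_force: [-0.0, -0.3, -2.3]
finger_gap: 12.0
finger_force: 25.0
```

```bash
python3 - <<'E'
from h import *
st=manip.read_state();print(st["clock"],st["eef_pos"],st["eef_rot"])
i=viewer.camera_info("wrist");im=viewer.camera("wrist");cv2.imwrite("pics/wb.png",im)
Rt=frame(.2095,.6);p0=np.array([604,221.1,107.1])-Rt[:,2]*1.2
step(p0-Rt[:,2]*6+Rt[:,1]*2.5,Rt)
E
```

```text
18.1167 [557.07300099 209.9315105  185.85121162] [ 2.53828576e+00 -6.67201365e-04  1.77680628e+00]
move [0.004, -0.009, 0.34] [0.0011, 0.0004, -0.0007] rows>= 2.0
```

>>> apply_moves --moves '[[[0.002,-0.003,0.08],[0.001,0,-0.0005],1],[[0.002,-0.003,0.18],[0.001,0,-0.0005],1],[[0.002,-0.003,0.27],[0.001,0,-0.0005],1],[[0.002,-0.003,0.32],[0.001,0,-0.0005],1],[[0.002,-0.003,0.33],[0.001,0,-0.0005],1],[[0.002,-0.003,0.33],[0.001,0,-0.0005],1],[[0.002,-0.003,0.33],[0.001,0,-0.0005],1]]'

```text
clock: 18.75
eef_pos: [601.4, 220.7, 117.5]
eef_rot: [2.541, 0.002, 1.782]
wrist_force: [-0.3, 0.6, -1.9]
finger_gap: 11.8
finger_force: 25.0
```

```bash
cat > b.py <<'E'
from h import *
st=manip.read_state();Rt=frame(.2095,.6);p0=np.array([604,221.1,107.1])-Rt[:,2]*1.2
print("left tool xyz mm to rest",((p0-st["eef_pos"])@Rt).round(2),st["eef_rot"].round(4),"F tool",(st["wrist_force"]@Rt).round(1));step(p0,Rt)
E
python3 b.py
```

```text
left tool xyz mm to rest [-0.11 -3.73  8.87] [2.5411e+00 1.5000e-03 1.7821e+00] F tool [ 0.6 -1.3  1.5]
move [-0.0, -0.015, 0.035] [0.0002, 0.0001, 0.0008] rows>= 0.2
```

>>> apply_moves --moves '[[[0,-0.004,0.01],[0,0,0],1],[[0,-0.004,0.02],[0,0,0],1],[[0,-0.004,0.03],[0,0,0],1],[[0,-0.004,0.03],[0,0,0],1],[[0,-0.004,0.03],[0,0,0],1]]'

```text
clock: 19.17
eef_pos: [604.6, 221.6, 109.9]
eef_rot: [2.542, 0.002, 1.783]
wrist_force: [-0.3, 0.3, -0.9]
finger_gap: 12.1
finger_force: 25.0
```

```bash
python3 b.py
```

```text
left tool xyz mm to rest [-0.36 -2.15  0.75] [2.5418e+00 1.9000e-03 1.7832e+00] F tool [ 0.4 -0.7  0.6]
move [-0.001, -0.009, 0.003] [-0.0001, -0.0, 0.0011] rows>= 0.1
```

>>> apply_moves --moves '[[[0,0,0.003],[0,0,0],1],[[0,0,0.005],[0,0,0],1],[[0,0,0.005],[0,0,0],1]]'

```text
clock: 19.42
eef_pos: [605.1, 221.4, 109.4]
eef_rot: [2.542, 0.002, 1.783]
wrist_force: [-10.6, -6.4, 9.2]
finger_gap: 11.9
finger_force: 25.0
```

```bash
python3 b.py
```

```text
left tool xyz mm to rest [-0.1  -2.23  0.11] [2.542e+00 2.300e-03 1.783e+00] F tool [ -4.   -4.5 -14.2]
move [-0.0, -0.009, 0.0] [-0.0001, 0.0001, 0.0011] rows>= 0.1
```

>>> apply_moves --moves '[[[0,0,-0.003],[0,0,0],1],[[0,-0.003,-0.003],[0,0,0.0005],1],[[0,-0.006,-0.003],[0,0,0.0005],1],[[0,-0.007,-0.003],[0,0,0.0005],1],[[0,-0.007,-0.003],[0,0,0.0005],1]]'

```text
clock: 19.83
eef_pos: [603.4, 221.4, 108.4]
eef_rot: [2.542, 0.001, 1.782]
wrist_force: [-0.7, -1.1, -1.6]
finger_gap: 12.2
finger_force: 25.0
```

```bash
python3 b.py
```

```text
left tool xyz mm to rest [-0.38 -0.28  0.17] [2.5419e+00 1.1000e-03 1.7821e+00] F tool [-1.  -1.6  0.8]
move [-0.002, -0.001, 0.001] [-0.0001, -0.0, 0.0007] rows>= 0.0
```

>>> apply_moves --moves '[[[0,-0.002,0],[0,0,0.0005],1],[[0,-0.004,0],[0,0,0.0005],1],[[0,-0.004,0],[0,0,0.0005],1]]'

```text
clock: 20.08
eef_pos: [603.0, 221.3, 108.3]
eef_rot: [2.541, 0.0, 1.781]
wrist_force: [1.6, 0.1, -1.1]
finger_gap: 11.9
finger_force: 25.0
```

```bash
python3 b.py
```

```text
left tool xyz mm to rest [-0.38  0.11  0.3 ] [2.5405e+00 1.0000e-04 1.7809e+00] F tool [-0.2  0.7  1.8]
move [-0.002, 0.0, 0.001] [0.0003, -0.0001, 0.0002] rows>= 0.0
```

>>> apply_moves --moves '[[[0,-0.003,0.001],[0,0,0],1],[[0,-0.003,0.002],[0,0,0],1],[[0,-0.003,0.002],[0,0,0],1]]'

```text
clock: 20.33
eef_pos: [602.9, 221.3, 108.1]
eef_rot: [2.54, 0.0, 1.781]
wrist_force: [1.6, -0.3, 4.8]
finger_gap: 11.8
finger_force: 25.0
```

```bash
python3 b.py
```

```text
left tool xyz mm to rest [-0.4   0.29  0.18] [2.5396 0.     1.7809] F tool [-0.6  3.9 -3.1]
move [-0.002, 0.001, 0.001] [0.0006, -0.0001, 0.0001] rows>= 0.0
```

>>> apply_moves --moves '[[[0,0,0],[0,0,0],0.9],[[0,0,0],[0,0,0],0.8],[[0,0,0],[0,0,0],0.65],[[0,0,0],[0,0,0],0.5],[[0,0,0],[0,0,0],0.5],[[0,0,0],[0,0,0],0.5],[[0,0,-0.06],[0,0,0],0.5],[[0,0,-0.18],[0,0,0],0.5],[[0,0,-0.32],[0,0,0],0.5],[[0,0,-0.4],[0,0,0],0.5],[[0,0,-0.4],[0,0,0],0.5],[[0,0,-0.4],[0,0,0],0.5]]'

```text
clock: 21.33
eef_pos: [547.3, 209.5, 190.3]
eef_rot: [2.54, -0.0, 1.781]
wrist_force: [-0.3, -0.5, -0.6]
finger_gap: 46.9
finger_force: 0.0
```

```bash
python3 - <<'E'
from h import *
import pickle
st=manip.read_state();print(st["clock"],st["eef_pos"],st["eef_rot"],st["wrist_force"].round(1))
im=viewer.camera("wrist");i=viewer.camera_info("wrist");cv2.imwrite("pics/wf.png",im)
F=frame(.2095,.6);rest=np.array([634.1,228.5,62.4]);B=np.c_[F[:,1],F[:,0],-F[:,2]]
def inboard(px,z):
    o,D=ray(i,px);o2=(o-rest)@B;D2=D@B;return (o2+D2*((z-o2[2])/D2[:,2])[:,None]).round(1)[:,:2].tolist()
h=cv2.cvtColor(im,cv2.COLOR_BGR2HSV);m=((h[...,0]>95)&(h[...,0]<130)&(h[...,1]>70)).astype(np.uint8);m[:,:250]=0;m[:,400:]=0
for c in cv2.findContours(m,0,1)[0]:
    if cv2.contourArea(c)>30: print("now",cv2.boundingRect(c),inboard(cv2.boxPoints(cv2.minAreaRect(c)),28))
im=cv2.imread("pics/w2.png");i=pickle.load(open("w2.pkl","rb"))
h=cv2.cvtColor(im,cv2.COLOR_BGR2HSV);m=((h[...,0]>95)&(h[...,0]<130)&(h[...,1]>70)).astype(np.uint8);m[:,:250]=0;m[:,400:]=0
for c in cv2.findContours(m,0,1)[0]:
    if cv2.contourArea(c)>30: print("before",cv2.boundingRect(c),inboard(cv2.boxPoints(cv2.minAreaRect(c)),28))
# side-view fob blue centroid before/after
for n in("scene","side"):
    cur=viewer.camera(n);cv2.imwrite(f"pics/{n}2.png",cur)
E
```

```text
21.3333 [547.26594862 209.47455379 190.31674661] [ 2.53996218e+00 -4.99670061e-05  1.78085499e+00] [-0.3 -0.5 -0.6]
now (331, 185, 4, 36) [[7.3, 10.7], [10.4, 10.7], [10.9, -27.4], [7.8, -27.4]]
before (335, 189, 7, 52) [[11.5, 19.3], [16.6, 19.3], [17.6, -27.9], [12.2, -27.9]]
```

```bash
python3 - <<'E'
from h import *
import pickle
np.set_printoptions(linewidth=220)
F=frame(.2095,.6);rest=np.array([634.1,228.5,62.4]);B=np.c_[F[:,1],F[:,0],-F[:,2]]
def samp(im,i,P):
    q=proj(i,P@B.T+rest).astype(np.float32);return cv2.remap(im,q[None,:,0],q[None,:,1],1)[0].astype(int)
wf=cv2.imread("pics/wf.png"),viewer.camera_info("wrist")
for nm,(im,i) in {"w1":(cv2.imread("pics/w1.png"),pickle.load(open("w1.pkl","rb"))),"wf":wf}.items():
    xs=np.arange(-27,28,1.)
    for lab,P in(("plate y33 z4 along x",[(x,33,4) for x in xs]),("fin y0 z76 along x",[(x,-5,76) for x in np.arange(-14,15,1.)]),("plate end x12 along y",[(12,y,4) for y in np.arange(25,46,1.)]),("fin end along y",[(0,y,76) for y in np.arange(-32,-12,1.)])):
        v=samp(im,i,np.array(P,float));print(nm,lab,"\n B",v[:,0],"\n R",v[:,2])
E
```

```text
w1 plate y33 z4 along x 
 B [103  99  86  81  78  89 108 125 130 128 126 117 112 110 109 110 112 121 125 120 112 106 103 103 104 105 107 108 108 107 108 112 130 155 169 175 178 180 180 179 178 178 178 178 177 170 145 116 104 103 107 111 115 116
 116] 
 R [233 227 202 189 176 167 164 165 166 164 163 153 146 143 143 144 147 156 160 155 146 141 138 138 139 141 143 143 143 143 143 147 167 196 212 218 219 220 221 220 220 221 220 219 219 220 225 228 229 232 237 241 243 243
 243]
w1 fin y0 z76 along x 
 B [ 88  87  86  93 105 109 105 100 120 152 169 173 175 176 178 178 179 180 178 163 123  92  95 123 136 140 141 141 129] 
 R [ 83  81  85 109 136 144 139 134 155 192 212 215 216 218 219 220 220 221 221 207 157 112  90  89  91  93  91  96 139]
w1 plate end x12 along y 
 B [104  97  85  77  89 122 156 176 179 177 165 131 117 113 114 115 114 114 115 114 114] 
 R [ 98  96  93  90 104 146 193 218 220 217 212 216 236 242 242 242 242 242 242 242 242]
w1 fin end along y 
 B [ 74  88 103 107 107 108 107 108 108 105 118 155 172 173 174 173 171 171 172 174] 
 R [175 207 233 238 237 237 236 237 237 233 2
[... 479 characters left out ...]
 230 233 237 241 243 243 243 243
 243]
wf fin y0 z76 along x 
 B [ 95  88  94  96  95  92 108 143 166 172 173 175 177 178 179 180 182 170 143 137 138 139 142 154 173 179 174 148 114] 
 R [112  84  79  80  79  89 132 180 208 214 215 216 218 219 220 220 224 204 137  94  88  89  86 137 205 220 217 224 231]
wf plate end x12 along y 
 B [152 152 153 154 161 168 173 175 175 174 165 141 113 110 112 112 113 112 113 112 113] 
 R [160 174 185 189 199 211 218 218 218 216 211 212 229 241 242 241 241 241 241 241 241]
wf fin end along y 
 B [108 106  92  81  82  98 107 109 108 108 113 134 164 175 175 171 169 173 176 177] 
 R [237 235 217 192 196 223 236 237 237 236 232 218 210 214 216 213 211 213 215 217]
```

```bash
python3 - <<'E'
from h import *
import pickle
np.set_printoptions(linewidth=220)
F=frame(.2095,.6);rest=np.array([634.1,228.5,62.4]);B=np.c_[F[:,1],F[:,0],-F[:,2]]
def edge(im,i,P,xs,ch):
    q=proj(i,np.array(P,float)@B.T+rest).astype(np.float32);v=cv2.remap(im,q[None,:,0],q[None,:,1],1)[0][:,ch].astype(float)
    v=cv2.GaussianBlur(v[None],(1,1),0)[0] if False else v
    g=np.abs(np.gradient(v));k=int(g.argmax());s=slice(max(k-4,0),k+5);return round(float((xs[s]*g[s]).sum()/g[s].sum()),2)
for nm,i in (("w1",pickle.load(open("w1.pkl","rb"))),("w2",pickle.load(open("w2.pkl","rb"))),("wf",viewer.camera_info("wrist"))):
    im=cv2.imread(f"pics/{nm}.png");xs=np.arange(62,92,.5)
    print(nm,"board top edge",[edge(im,i,[(x,y,0) for x in xs],xs,2) for y in(-20,0,20,35)],end=" ")
    xs=np.arange(12,27,.5);print("plate right edge",[edge(im,i,[(x,y,4) for x in xs],xs,0) for y in(32.5,33,33.5)],end=" ")
    H=[]  # hole darkest points: columns at y~45
    q=lambda x,y:proj(i,np.array([(x,y,0)],float)@B.T+rest)[0]
    X,Yg=np.meshgrid(np.arange(-40,45,.5),np.arange(36,66,.5));P=np.c_[X.ravel(),Yg.ravel(),0*X.ravel()]
    m=proj(i,P@B.T+rest).astype(np.float32);w=cv2.remap(im,m[:,0].reshape(X.shape),m[:,1].reshape(X.shape),1)[...,2]
    b=(w<180).astype(np.uint8)
    n,l,s,c=cv2.connectedComponentsWithStats(b)
    print("holes",[(round(-40+.5*a,1),round(36+.5*d,1)) for (a,d),t in zip(c[1:],s[1:]) if 15<t[4]<120])
E
```

```text
w1 board top edge [75.47, 75.42, 75.31, 75.19] plate right edge [19.23, 19.22, 19.21] holes [(np.float64(-20.6), np.float64(36.7)), (np.float64(-0.6), np.float64(36.8)), (np.float64(19.7), np.float64(37.1)), (np.float64(39.9), np.float64(37.0)), (np.float64(-20.9), np.float64(56.5)), (np.float64(-0.8), np.float64(56.7)), (np.float64(19.5), np.float64(56.9)), (np.float64(39.6), np.float64(57.2))]
w2 board top edge [75.95, 75.6, 75.31, 75.26] plate right edge [19.26, 19.27, 19.28] holes [(np.float64(-20.8), np.float64(36.4)), (np.float64(-0.5), np.float64(36.6)), (np.float64(19.8), np.float64(36.7)), (np.float64(39.9), np.float64(36.9)), (np.float64(-21.0), np.float64(56.2)), (np.float64(-0.8), np.float64(56.6)), (np.float64(19.5), np.float64(56.8)), (np.float64(39.6), np.float64(57.1))]
wf board top edge [73.35, 73.15, 72.85, 72.47] plate right edge [17.2, 17.19, 17.18] holes [(np.float64(-22.5), np.float64(36.7)), (np.float64(-2.6), np.float64(36.6)), (np.float64(17.6), np.float64(36.9)), (np.float64(37.7), np.float64(37.0)), (np.float64(43.6), np.float64(50.1)), (np.float64(-22.9), np.float64(56.2)), (np.float64(-2.7), np.float64(56.5)), (np.float64(17.4), np.float64(56.7)), (np.float64(37.4), np.float64(57.0))]
```

```bash
python3 -c "
from cell import manip
print(manip.sign_off())"
```

```text
the job is handed in; nothing more can be done
None
```

The job is handed in: both fob covers are shut, the press handles have sprung open, and the fob is back flat on the wooden board against its two pegs, within about 0.2 mm of where it started by the wrist camera.

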